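Select and start the stirrer under the conical flask

TASK

Start the magnetic stirrer under the conical flask: with your fingertips, gently press down the round key in front of the plate where the conical flask stands, all the way until it stays down, then press the long start bar at the end of the same row fully down for a moment and let it spring back up. Press no other key, lift nothing, leave all the glassware and the other things standing where they are, and finish with the hand drawn back, clear of everything.

Things in the scene. Friction and masses are not known exactly. Their poses are not given: they have to be found in the camera images.
- stirrer: Fixed grey three-place magnetic stirrer, 220 (its x) by 500 mm (its y). Origin under its centre, z up; front (-x) faces the robot. Rear deck (x -30 to 110) 60 mm high with three dark steel plates 110 mm across, 4 mm thick. Front ledge 45 mm high with black controls at x -75: round keys A, B, C at y 185, 55, -75, start bar at y -190, all 12 mm proud when up.
- plate_a (a point): Centre of the top face of plate A, 64 mm above the bench; plate A is leftmost seen from the robot. Its own round key lies straight in front of it, 115 mm towards the robot along the stirrer's -x.
- plate_b (a point): Centre of the top face of plate B, 64 mm above the bench; plate B is the middle one. Its own round key lies straight in front of it, 115 mm towards the robot along the stirrer's -x.
- plate_c (a point): Centre of the top face of plate C, 64 mm above the bench; plate C is the rightmost. Its own round key lies straight in front of it, 115 mm towards the robot along the stirrer's -x.
- key_a_top (a point): Centre of the top face of round key A, the key of plate A: black, 30 mm across; top 57 mm above the bench when up, 49 mm when fully down; the point moves with the key.
- key_b_top (a point): Centre of the top face of round key B, the key of plate B: black, 30 mm across; top 57 mm above the bench when up, 49 mm when fully down; the point moves with the key.
- key_c_top (a point): Centre of the top face of round key C, the key of plate C: black, 30 mm across; top 57 mm above the bench when up, 49 mm when fully down; the point moves with the key.
- key_a (a joint): Downward travel of key A in m: 0 up, 0.008 fully down (hard stop). No spring: about 2 N moves it and it stays where it is left. Starts up, at 0 to 0.0005.
- key_b (a joint): Downward travel of key B in m: 0 up, 0.008 fully down (hard stop). No spring: about 2 N moves it and it stays where it is left. Starts up, at 0 to 0.0005.
- key_c (a joint): Downward travel of key C in m: 0 up, 0.008 fully down (hard stop). No spring: about 2 N moves it and it stays where it is left. Starts up, at 0 to 0.0005.
- start_bar_top (a point): Centre of the top face of the start bar: black, 74 mm long along the stirrer's y, 24 mm wide, at the right-hand end of the row; top 57 mm above the bench when up, 50 mm when fully down; the point moves with the bar.
- start_bar (a joint): Downward travel of the start bar in m: 0 up, 0.007 fully down (hard stop). A spring returns it: about 1.5 N to start, 5 N fully down.
- flask: Conical flask of clear glass, 82 mm across at the foot, narrowing to a 32 mm neck, 138 mm tall, about 140 g, empty, loose. Origin: centre of its underside, z up. It stands on one of the three plates, within 18 mm of its centre; which one varies.
- beaker: Straight-sided open beaker of clear glass, 72 mm across at the rim, 95 mm tall, loose, on another plate. Origin: centre of its underside.
- bottle: Straight-sided clear glass bottle with white cap, 68 mm across, 135 mm tall, loose, on the remaining plate. Origin: centre of its underside.
- weighing_jar: Small loose glass jar with white cap, 28 mm across, 42 mm tall, standing on the ledge between keys B and C. Origin: centre of its underside.
- stopper: Loose white flask stopper, 26 mm across, 30 mm tall, standing on its head on the ledge between keys A and B. Origin: centre of its underside.
- amber_bottle: Amber reagent bottle, 84 mm across, 200 mm tall, loose on the bench to the right of the stirrer. Origin: centre of its underside.
- powder_jar: White jar with yellow lid, 60 mm across, 85 mm tall, loose on the bench to the left of the stirrer. Origin: centre of its underside.
- mug: White ceramic mug, 80 mm across, 90 mm tall, loose on the bench to the right of the stirrer, handle pointing away from it. Origin: centre of its underside.
- spoon: Steel spoon 190 mm long lying loose on the bench to the left of the stirrer. Origin: on the bench under its middle.
There are look-alikes about, which are no part of the job. What is shaped like the beaker but green or orange is not meant. What is shaped like the bottle but green is not meant.

How it is judged:
On the way, in this order (a step that is already met when the one before it is completed fails the run):
1. the key in front of the conical flask's plate is pressed down and stays down, the other two keys up (((horizontal distance between flask and plate_a below 0.045 m and value of joint key_a above 0.006 m and value of joint each of key_b, key_c below 0.003 m) or (horizontal distance between flask and plate_b below 0.045 m and value of joint key_b above 0.006 m and value of joint each of key_a, key_c below 0.003 m) or (horizontal distance between flask and plate_c below 0.045 m and value of joint key_c above 0.006 m and value of joint each of key_a, key_b below 0.003 m))), for 0.2 s.
2. the start bar is pressed down, with the flask's key down (((horizontal distance between flask and plate_a below 0.045 m and value of joint key_a above 0.006 m and value of joint each of key_b, key_c below 0.003 m) or (horizontal distance between flask and plate_b below 0.045 m and value of joint key_b above 0.006 m and value of joint each of key_a, key_c below 0.003 m) or (horizontal distance between flask and plate_c below 0.045 m and value of joint key_c above 0.006 m and value of joint each of key_a, key_b below 0.003 m)) and value of joint start_bar above 0.0045 m), for 0.1 s.
At the end, for the whole second after the job is handed in: The flask's key is down over 6 of its 8 mm, the other two up (within 3 mm); the start bar, pressed over 4.5 of 7 mm after that key, is back up (within 1 mm); things on the stirrer have moved under 12 mm, on the bench under 15 mm (spoon 20 mm), and stand within 0.15 rad of upright (((horizontal distance between flask and plate_a below 0.045 m and value of joint key_a above 0.006 m and value of joint each of key_b, key_c below 0.003 m) or (horizontal distance between flask and plate_b below 0.045 m and value of joint key_b above 0.006 m and value of joint each of key_a, key_c below 0.003 m) or (horizontal distance between flask and plate_c below 0.045 m and value of joint key_c above 0.006 m and value of joint each of key_a, key_b below 0.003 m)) and value of joint start_bar below 0.001 m and distance of each of flask, beaker, bottle, weighing_jar, stopper from where it was at the start of the episode below 0.012 m and distance of each of amber_bottle, powder_jar, mug from where it was at the start of the episode below 0.015 m and distance of spoon from where it was at the start of the episode below 0.02 m and angle between each of flask, beaker, bottle, weighing_jar, stopper, amber_bottle, powder_jar, mug's own z axis and vertical below 0.15 rad and linear speed of flask below 0.01 m/s); the robot touches nothing.
It fails at once if a key other than that of the conical flask's plate is pressed by more than 3 mm ((value of joint key_a above 0.003 m and not (horizontal distance between flask and plate_a below 0.045 m)) or (value of joint key_b above 0.003 m and not (horizontal distance between flask and plate_b below 0.045 m)) or (value of joint key_c above 0.003 m and not (horizontal distance between flask and plate_c below 0.045 m))).
It fails at once if the start bar is pressed by more than 2.5 mm before the flask's key is down (value of joint start_bar above 0.0025 m and not ((horizontal distance between flask and plate_a below 0.045 m and value of joint key_a above 0.005 m and value of joint each of key_b, key_c below 0.003 m) or (horizontal distance between flask and plate_b below 0.045 m and value of joint key_b above 0.005 m and value of joint each of key_a, key_c below 0.003 m) or (horizontal distance between flask and plate_c below 0.045 m and value of joint key_c above 0.005 m and value of joint each of key_a, key_b below 0.003 m))).
It fails at once if the stirrer is pressed with more than 35 N (contact force between any of the fingers, the arm and stirrer above 35 N).
It fails at once if something that should be left alone is lifted, carried or shoved (12 mm on the stirrer, 15 mm on the bench, spoon 20 mm) (distance of any of flask, beaker, bottle, weighing_jar, stopper from where it was at the start of the episode above 0.012 m or distance of any of amber_bottle, powder_jar, mug from where it was at the start of the episode above 0.015 m or distance of spoon from where it was at the start of the episode above 0.02 m).
It fails at once if glassware, a jar or the mug is tipped (more than 0.3 rad) (angle between any of flask, beaker, bottle, weighing_jar, stopper, amber_bottle, powder_jar, mug's own z axis and vertical above 0.3 rad).
It also fails if it takes over 38 s, if anything falls off the work surface, if the arm or the gripper's body presses on something with over 40 N, if the wrist force passes 120 N, or if a joint passes its speed limit or range.

ROBOT

A 6-joint arm with a two-finger parallel gripper is mounted at the origin on the work surface. World frame = base frame: x ahead of the robot, y to its left, z up, the work surface at z = 0. Lengths are in m, angles in rad, forces in N, time in s.
With the tool pointing down it reaches from about 0.35 to 0.8 m from the base axis. Payload 7.3 kg.
Tool frame: the origin (TCP) lies midway between the tips of the shut fingers; the grasp point (between the pads) lies 19 mm behind it; z points along the fingers, y is the line along which they close (so a half turn about z gives the same grasp; the last joint's range is limited). The gripper opens to 85 mm and grips with 20 to 120 N. Pads are 22 mm wide; open, the fingers measure 114 mm over their backs; the gripper's body (76 mm by 85 mm) begins 54 mm behind the grasp point. The pads swing forward as they close: fully open they stand 13 mm farther back than shut.
Start: joints at [1.072, 0.342, 1.524, -0, 1.275, -0.146], TCP at [0.181, 0.493, 0.231] pointing down, gripper open.
Joint ranges: [-2.53, 2.53], [-0.77, 2.02], [0.04, 2.7], [-1, 4.14], [0.28, 2.66], [-3.11, 3.11]. Speed limits (rad/s): [2.57, 2.57, 3.14, 3.14, 3.14, 3.14].

INTERFACE

Orientations are given as a unit quaternion [x, y, z, w].
In Python, from station import r, imaging, job gives the robot as it stands.
- The arm moves only by the tool jog_arm, never from a script. Its argument "commands" is a list of rows, each a list of 7 numbers: the shift along the tool's x, y, z as a fraction of full scale, then the turn, a rotation vector about the tool's x, y, z as a fraction of full scale, then the opening, from -1 (shut) to 1 (fully open). In form: [[dx, dy, dz, ax, ay, az, grip], ...]. A call has 1 to 12 rows; each row is the pose to reach, as a shift and turn from the pose commanded when the call began, along the tool's axes at that moment; what a row does not reach only later rows make up. Full scale, the value 1, is 20 cm for a shift and 60 degrees for a turn. A row lasts 1/12 s, in which the tool goes at most 41.7 mm and 7.16 degrees, less where a joint would pass 70% of its speed; a pose out of reach is approached as far as the arm can. A call with a number of a shift or a turn outside -1 to 1 is refused whole. A call with a gripper value outside its range is refused whole. The fingers move at their own pace and stop on an object; "force" is the grip in N (left out, the last holds). Time passes only in rows, so rows that repeat a pose let the fingers close. It gives the time, the measured TCP pose, the force, the opening and the grip force at its end, in the units of the state.
- r.get_obs(): the state, without advancing time (a new reading comes with each control period).
- imaging.capture(name): name is "scene" or "top"; returns a dict with "pixels" (420x560x3 uint8, red, green, blue), "range_z" (420x560 float32, m along the optical axis (not along the pixel's ray), 0 where there is no reading), "fov_y" (degrees; the focal length in pixels is half the picture's height over the tangent of half this angle, whatever the lens; pixels are square), "cx", "cy" (the principal point, pixels), "R" (3x3) and "t" (3): a world point X has camera coordinates R X + t. Camera axes: x right, y down, z forward; pixel columns grow to the right and rows downward; lengths in m; the calibration is good to about 2 mm. A picture is of the moment at which its call begins.
- job.close_job(): hands the job in; it is judged then, once.
The state is a dict: "t": time; "qpos": joint angles; "qvel": joint speeds; "joint_efforts": joint torques, N m; "position": TCP position; "orientation": TCP orientation; "ft_force": force on the tool from outside, world axes, zero at the start; "moment": the same for the moment, N m; "finger_gap": finger opening in m; "grip_force": force on a finger pad.
Only numpy, scipy, OpenCV 4.12 (cv2) and the standard library are available. Lean on these libraries where they do the work, as an engineer would, in place of code of your own. Each camera call takes 0.05 s, during which the arm holds its last target. There are 200 camera calls.

## Working session

There is one attempt and no reset: what is moved stays moved. The work goes in short steps, Python scripts to look and compute and a tool call to move; the robot and the scene stay as the last step left them, time stands still between calls to the robot, and variables do not carry over. Pictures are saved under pics/ and viewed, at most 10 in all, crops included, and the job is handed in when it is done.

Besides the shell and the picture viewer there is one more tool, called as a command line: name --pt "numbers of a row" for each row, then --argument value for the rest. jog_arm: Moves the arm, as the interface text tells. Its arguments: {"type":"object","properties":{"commands":{"type":"array"},"force":{"type":"number"}},"required":["commands"]}

```bash
mkdir -p pics; cat > h.py <<'E'
import numpy as np, cv2
from station import r, imaging, job
def K(c):
    f=c["pixels"].shape[0]/2/np.tan(np.radians(c["fov_y"])/2); return f
def ray(c,u,v,z):
    f=K(c);R=np.array(c["R"]);t=np.array(c["t"])
    o=-R.T@t; d=R.T@np.array([(u-c["cx"])/f,(v-c["cy"])/f,1.]); return o+d*(z-o[2])/d[2]
def cloud(c):
    f=K(c);Z=c["range_z"];v,u=np.indices(Z.shape)
    P=np.stack([(u-c["cx"])/f*Z,(v-c["cy"])/f*Z,Z],-1)
    return (P-np.array(c["t"]))@np.array(c["R"])
def proj(c,X):
    q=np.array(c["R"])@np.array(X)+np.array(c["t"]); return q[:2]/q[2]*K(c)+[c["cx"],c["cy"]]
E
python3 - <<'E'
from h import *
import pickle
for n in("scene","top"):
    c=imaging.capture(n); pickle.dump(c,open(n+".pkl","wb"))
    cv2.imwrite(f"pics/{n}0.png",cv2.resize(c["pixels"][:,:,::-1],(784,588)))
    print(n,c["fov_y"],c["cx"],c["cy"],-np.array(c["R"]).T@c["t"],np.round(c["R"],3).tolist())
print(r.get_obs())
E
```

```text
scene 43.895043926123094 273.47897476383315 206.524442642222 [ 1.38645558 -0.02493124  1.21590259] [[0.026, 1.0, 0.011], [0.835, -0.015, -0.551], [-0.55, 0.023, -0.835]]
top 49.060493356197455 272.7740562637198 217.0248229282086 [0.35122459 0.01564676 1.39438879] [[0.016, -1.0, 0.003], [-0.979, -0.016, -0.205], [0.205, 0.0, -0.979]]
{'t': 0.1, 'qpos': array([ 1.07203472e+00,  3.42675442e-01,  1.52489777e+00,  4.23050058e-06,
        1.27541756e+00, -1.46010844e-01]), 'qvel': array([ 2.96028805e-04, -8.31961648e-04, -1.10351210e-03, -4.38365639e-05,
        1.77796271e-03,  6.82053716e-04]), 'joint_efforts': array([ 1.77014466e-03, -4.34448731e+01, -2.46491396e+01, -1.40796669e-04,
        4.64378259e-03,  4.38241818e-05]), 'position': array([0.18119068, 0.49236798, 0.23069212]), 'orientation': array([ 1.75462912e-01,  9.84485794e-01, -6.62405021e-04, -2.23402736e-04]), 'ft_force': array([-0.11938434, -0.31419655, -0.59197986]), 'moment': array([-0.0290423 ,  0.03380549,  0.0256006 ]), 'grip_force': 0.0, 'finger_gap': 0.08538817404573927}
```

View pics/top0.png

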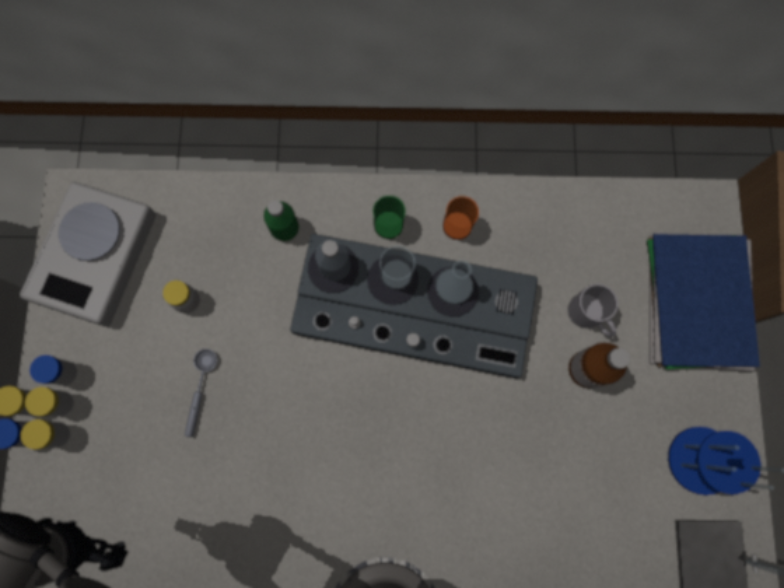

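View pics/scene0.png

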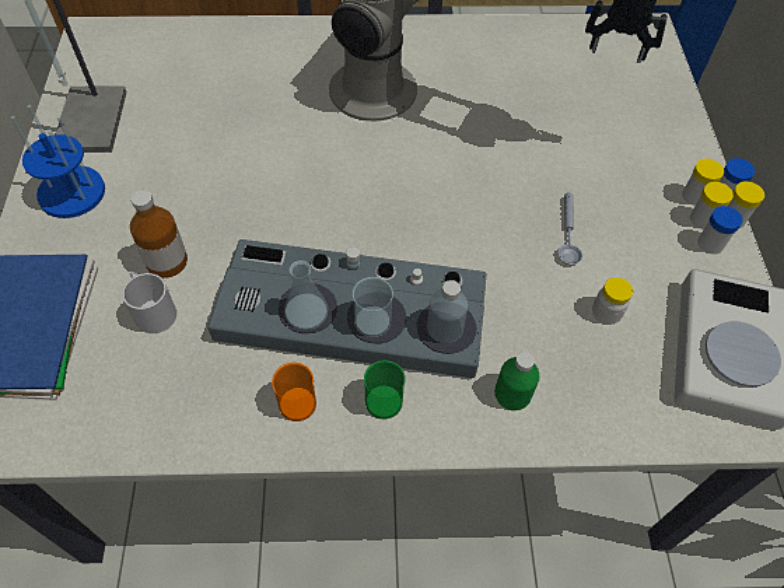

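The flask is the narrow-necked clear vessel without a cap, on the right-hand plate C: top view (455,285), scene (303,305). The candidates it could be confused with:
- Clear beaker: top (397,272).
- White-capped bottle: top (332,258).
- Green and orange look-alikes behind the stirrer.

The keys are dark discs in the top view: A (322,320), B (382,332), C (443,345), with the bar at (497,356).

```bash
python3 - <<'E'
from h import *
import pickle
est={}
for n,boxes in (("top",dict(A=(322,320),B=(382,332),C=(443,345),S=(497,356))),("scene",dict(A=(452,278),B=(386,271),C=(320,262),S=(263,254)))):
    c=pickle.load(open(n+".pkl","rb")); im=c["pixels"]; g=im.max(2)
    for k,(u,v) in boxes.items():
        u,v=int(u/1.4),int(v/1.4); w=20 if k=="S" else 10; x0,y0=u-w,v-10
        m=(g[y0:v+11,x0:u+w+1]<(22 if n=="top" else 30)).astype(np.uint8)
        N,L,st,ce=cv2.connectedComponentsWithStats(m); i=1+np.argmax(st[1:,4])
        p=ce[i]+[x0,y0]; X=ray(c,*p,.057); P=cloud(c)[int(p[1]),int(p[0])]
        print(n,k,st[i],p.round(1),X.round(4),P.round(4)); est[n,k]=X[:2]
pts=dict(A=185,B=55,C=-75,S=-190)
for n in("top","scene","mean"):
    E={k:(est[n,k] if n!="mean" else (est["top",k]+est["scene",k])/2) for k in pts}
    ks=list(pts); W=np.array([E[k] for k in ks]); M=np.array([[-.075,pts[k]/1000] for k in ks])
    Wc=W-W.mean(0);Mc=M-M.mean(0); a=np.arctan2((Mc[:,0]*Wc[:,1]-Mc[:,1]*Wc[:,0]).sum(),(Mc*Wc).sum())
    R=np.array([[np.cos(a),-np.sin(a)],[np.sin(a),np.cos(a)]]); o=W.mean(0)-R@M.mean(0)
    print(n,"yaw",a,"o",o.round(4),"res mm",((W-M@R.T-o)*1000).round(1).tolist())
    print({k:(R@[-.075,pts[k]/1e3]+o).round(4) for k in ks},"plateC",(R@[.04,-.075]+o).round(4))
c=pickle.load(open("top.pkl","rb"));s=pickle.load(open("scene.pkl","rb"))
P=cloud(c); m=(P[...,2]>.07)&(P[...,2]<.3)&(np.hypot(*(np.moveaxis(P[...,:2],-1,0)-(R@[-.075,-.01]+o)[:,None,None]))<.045)
print("jar",m.sum(),np.median(P[m],0) if m.any() else 0)
a=s["pixels"][160:275,140:355,::-1]; cv2.imwrite("pics/crop.png",cv2.resize(a,None,fx=3.6,fy=3.6,interpolation=2))
E
```

```text
top A [ 7  8  7  7 40] [230.  228.9] [0.593  0.1416 0.057 ] [0.5961 0.1447 0.055 ]
top B [ 8  7  7  7 42] [272.9 237.2] [0.5703 0.0143 0.057 ] [0.5707 0.0171 0.0581]
top C [ 7  7  8  7 42] [316.3 246. ] [ 0.5463 -0.1133  0.057 ] [ 0.5461 -0.1122  0.0578]
top S [  9   5  23  10 131] [354.9 253.4] [ 0.5262 -0.2261  0.057 ] [ 0.5273 -0.2232  0.0576]
scene A [ 6  6 10  8 53] [322.8 197.2] [0.5947 0.1415 0.057 ] [0.5951 0.1393 0.0584]
scene B [ 5  5 11 10 88] [275.3 192.6] [0.5774 0.0138 0.057 ] [0.5762 0.013  0.0582]
scene C [ 6  5 10 10 85] [228.5 186.5] [ 0.5548 -0.1135  0.057 ] [ 0.5503 -0.1151  0.0531]
scene S [  7   4  28  12 224] [187.3 180.9] [ 0.5339 -0.227   0.057 ] [ 0.5327 -0.2275  0.0597]
top yaw -0.1802691728222848 o [ 0.6338 -0.0532] res mm [[-0.3, -0.7], [0.4, -0.1], [-0.3, 0.2], [0.2, 0.5]]
{'A': array([0.5932, 0.1423]), 'B': array([0.5699, 0.0144]), 'C': array([ 0.5466, -0.1135]), 'S': array([ 0.526 , -0.2266])} plateC [ 0.6598 -0.1341]
scene yaw -0.16433010552064098 o [ 0.6402 -0.0524] res mm [[-1.8, -0.8], [2.2, -0.3], [0.9, 0.6], [-1.2, 0.6]]
{'A': array([0.5965, 0.1424]), 'B': array([0.5752, 0.0141]), 'C': array([ 0.554 , -0.1141]), 'S': array([ 0.5351, -0.2276])} plateC [ 0.6674 -0.1329]
mean yaw -0.17230367859359746 o [ 0.637  -0.0528] res mm [[-1.1, -0.8], [1.3, -0.2], [0.3, 0.4], [-0.5, 0.6]]
{'A': array([0.5949, 0.1423]), 'B': array([0.5726, 0.0143]), 'C': array([ 0.5503, -0.1138]), 'S': array([ 0.5306, -0.2271])} plateC [ 0.6636 -0.1335]
jar 70 [ 0.54989721 -0.04646115  0.08677826]
```

View pics/crop.png

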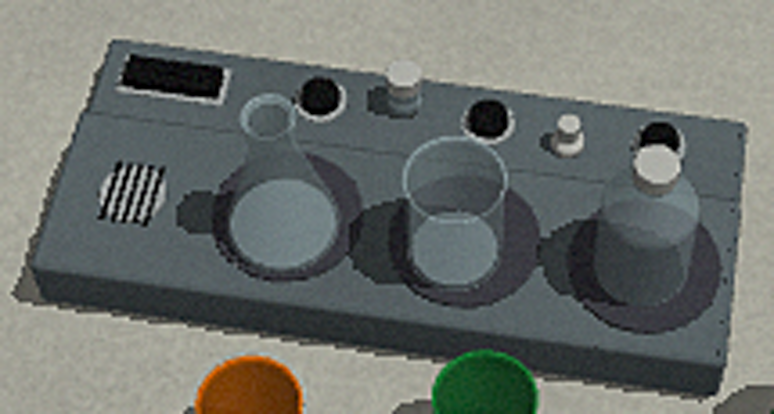

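The crop confirms it: the flask, with its open narrow neck at (268,118) and foot at (284,222), stands on plate C. Its key is at (320,97), the bar at (175,78), and the weighing jar is clear at (403,85). Key C is at about (0.550, -0.114), the bar at about (0.5305, -0.227), and the heights match. I'll move across in three parts with the gripper shut.

jog_arm --pt "-0.3 -0.24 0 0 0 0 -1" --pt "-0.6 -0.48 0 0 0 0 -1" --pt "-0.926 -0.735 0 0 0 0 -1" --pt "-0.926 -0.735 0 0 0 0 -1" --pt "-0.926 -0.735 0 0 0 0 -1" --pt "-0.926 -0.735 0 0 0 0 -1" --pt "-0.926 -0.735 0 0 0 0 -1" --pt "-0.926 -0.735 0 0 0 0 -1" --pt "-0.926 -0.735 0 0 0 0 -1" --force 40

```text
t: 0.85
position: [0.3042, 0.291, 0.2312]
orientation: [0.176, 0.984, 0.0, -0.0]
ft_force: [0.3, -0.7, -0.9]
finger_gap: 0.0001
grip_force: 0.0
```

jog_arm --pt "-0.926 -0.735 0 0 0 0 -1" --pt "-0.926 -0.735 0 0 0 0 -1" --pt "-0.926 -0.735 0 0 0 0 -1" --pt "-0.926 -0.735 0 0 0 0 -1" --pt "-0.926 -0.735 0 0 0 0 -1" --pt "-0.926 -0.735 0 0 0 0 -1" --pt "-0.926 -0.735 0 0 0 0 -1" --pt "-0.926 -0.735 0 0 0 0 -1" --pt "-0.926 -0.735 0 0 0 0 -1" --pt "-0.926 -0.735 0 0 0 0 -1"

```text
t: 1.68
position: [0.4268, 0.0903, 0.2312]
orientation: [0.174, 0.985, 0.0, -0.0]
ft_force: [-0.1, -0.0, -0.6]
finger_gap: 0.0004
grip_force: 0.0
```

jog_arm --pt "-0.926 -0.735 0 0 0 0 -1" --pt "-0.926 -0.735 0 0 0 0 -1" --pt "-0.926 -0.735 0 0 0 0 -1" --pt "-0.926 -0.735 0 0 0 0 -1" --pt "-0.926 -0.735 0 0 0 0 -1" --pt "-0.926 -0.735 0 0 0 0 -1" --pt "-0.926 -0.735 0 0 0 0 -1" --pt "-0.926 -0.735 0 0 0 0 -1" --pt "-0.926 -0.735 0 0 0 0 -1" --pt "-0.926 -0.735 0 0 0 0 -1"

```text
t: 2.52
position: [0.5499, -0.1111, 0.2315]
orientation: [0.174, 0.985, 0.0, -0.0]
ft_force: [0.2, 0.1, -0.1]
finger_gap: 0.0001
grip_force: 0.0
```

jog_arm --pt "-0.005 -0.014 0.15 0 0 0 -1" --pt "-0.005 -0.014 0.3 0 0 0 -1" --pt "-0.005 -0.014 0.45 0 0 0 -1" --pt "-0.005 -0.014 0.6 0 0 0 -1" --pt "-0.005 -0.014 0.7 0 0 0 -1" --pt "-0.005 -0.014 0.76 0 0 0 -1" --pt "-0.005 -0.014 0.8 0 0 0 -1" --pt "-0.005 -0.014 0.8 0 0 0 -1" --pt "-0.005 -0.014 0.8 0 0 0 -1"

```text
t: 3.27
position: [0.5506, -0.1153, 0.0719]
orientation: [0.175, 0.985, 0.0, 0.0]
ft_force: [-0.2, -0.2, -0.1]
finger_gap: -0.0001
grip_force: 0.0
```

```bash
python3 - <<'E'
from h import *
o=r.get_obs(); print(o["position"],o["ft_force"])
c=imaging.capture("scene"); d=imaging.capture("top")
a=c["pixels"][90:240,130:330,::-1]; b=d["pixels"][180:330,230:430,::-1]
cv2.imwrite("pics/c1.png",cv2.resize(np.hstack([a,cv2.convertScaleAbs(b,alpha=1.8)]),None,fx=2,fy=2,interpolation=2))
E
```

```text
[ 0.55057145 -0.11533976  0.07193147] [-0.19985616 -0.19010133 -0.14178647]
```

View pics/c1.png

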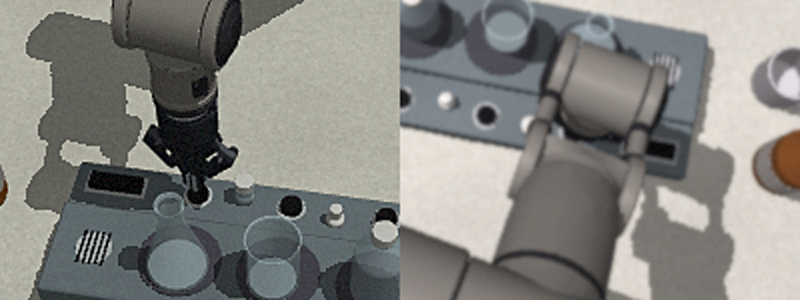

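The scene crop shows the shut tips directly over key C at (197,195), with the jar at (243,188) clear. I'll press slowly and watch the force.

jog_arm --pt "0 0 0.03 0 0 0 -1" --pt "0 0 0.06 0 0 0 -1" --pt "0 0 0.07 0 0 0 -1" --pt "0 0 0.075 0 0 0 -1" --pt "0 0 0.08 0 0 0 -1" --pt "0 0 0.085 0 0 0 -1" --pt "0 0 0.09 0 0 0 -1" --pt "0 0 0.095 0 0 0 -1" --pt "0 0 0.1 0 0 0 -1" --pt "0 0 0.1 0 0 0 -1"

```text
t: 4.2
position: [0.5504, -0.1161, 0.0511]
orientation: [0.175, 0.984, 0.0, 0.0]
ft_force: [0.2, 1.0, 0.0]
finger_gap: -0.0001
grip_force: 0.0
```

jog_arm --pt "0 0 0.003 0 0 0 -1" --pt "0 0 0.006 0 0 0 -1" --pt "0 0 0.008 0 0 0 -1"

```text
t: 4.45
position: [0.5505, -0.1161, 0.0497]
orientation: [0.175, 0.984, 0.0, 0.0]
ft_force: [0.1, 0.4, 2.5]
finger_gap: -0.0001
grip_force: 0.9
```

jog_arm --pt "0 0 0.004 0 0 0 -1" --pt "0 0 0.008 0 0 0 -1" --pt "0 0 0.008 0 0 0 -1"

```text
t: 4.7
position: [0.5505, -0.1161, 0.049]
orientation: [0.175, 0.984, -0.0, 0.0]
ft_force: [-2.9, 1.6, 9.5]
finger_gap: -0.0003
grip_force: 4.6
```

The force rose to 9.5 N at z = 0.049, which is the hard stop. Now I'll lift, move over to the bar and check the key.

jog_arm --pt "0 0 0 0 0 0 -1" --pt "0 0 0 0 0 0 -1" --pt "0 0 -0.05 0 0 0 -1" --pt "0 0 -0.15 0 0 0 -1" --pt "0 0 -0.3 0 0 0 -1" --pt "0 0 -0.35 0 0 0 -1" --pt "0 0 -0.35 0 0 0 -1"

```text
t: 5.28
position: [0.5522, -0.1167, 0.1212]
orientation: [0.175, 0.984, -0.0, 0.003]
ft_force: [-0.3, -0.1, 0.6]
finger_gap: -0.0001
grip_force: 0.0
```

jog_arm --pt "-0.03 -0.15 0 0 0 0 -1" --pt "-0.06 -0.35 0 0 0 0 -1" --pt "-0.098 -0.555 0 0 0 0 -1" --pt "-0.098 -0.555 0 0 0 0 -1" --pt "-0.098 -0.555 0 0 0 0 -1" --pt "-0.098 -0.555 0.2 0 0 0 -1" --pt "-0.098 -0.555 0.24 0 0 0 -1" --pt "-0.098 -0.555 0.24 0 0 0 -1"

```text
t: 5.95
position: [0.5282, -0.2245, 0.0666]
orientation: [0.175, 0.985, 0.002, -0.004]
ft_force: [-0.2, -0.0, 0.1]
finger_gap: 0.0001
grip_force: 0.0
```

```bash
python3 - <<'E'
from h import *
o=r.get_obs(); print(o["position"],o["ft_force"])
c=imaging.capture("scene"); P=cloud(c)
for k,X in dict(A=(.5949,.1423,.057),B=(.5726,.0143,.057),C=(.5503,-.1138,.049)).items():
    u,v=proj(c,X).round().astype(int); print(k,np.median(P[v-2:v+3,u-2:u+3,2]).round(4))
a=c["pixels"][110:220,130:330,::-1]
cv2.imwrite("pics/c2.png",cv2.resize(a,None,fx=4,fy=4,interpolation=2))
E
```

```text
[ 0.52815623 -0.22450887  0.06664169] [-0.23795056 -0.00228418  0.06324925]
A 0.0547
B 0.0568
C 0.0484
```

View pics/c2.png

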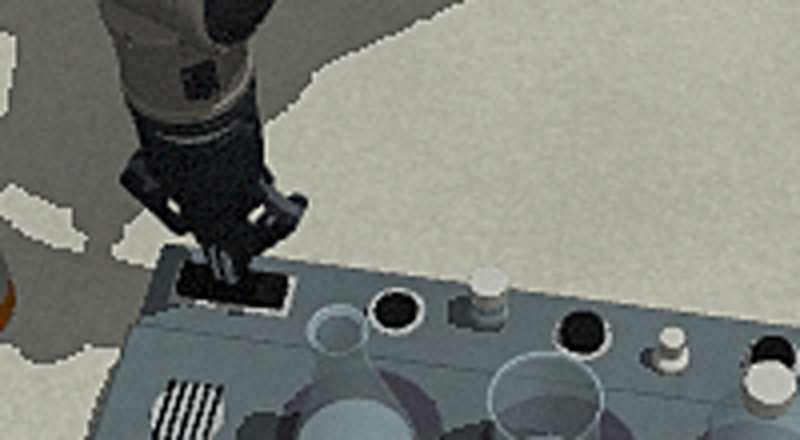

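Key C sits lower than A and B (depth 0.0484), and the tips are over the bar at (225,270). Now I'll press the bar.

jog_arm --pt "-0.008 0 0.02 0 0 0 -1" --pt "-0.008 0 0.04 0 0 0 -1" --pt "-0.008 0 0.045 0 0 0 -1" --pt "-0.008 0 0.05 0 0 0 -1" --pt "-0.008 0 0.055 0 0 0 -1" --pt "-0.008 0 0.06 0 0 0 -1" --pt "-0.008 0 0.065 0 0 0 -1" --pt "-0.008 0 0.07 0 0 0 -1" --pt "-0.008 0 0.075 0 0 0 -1" --pt "-0.008 0 0.08 0 0 0 -1" --pt "-0.008 0 0.08 0 0 0 -1"

```text
t: 6.92
position: [0.532, -0.2277, 0.0541]
orientation: [0.175, 0.984, -0.0, 0.0]
ft_force: [-0.7, 0.7, 2.7]
finger_gap: 0.0003
grip_force: 1.3
```

jog_arm --pt "0 0 0.005 0 0 0 -1" --pt "0 0 0.01 0 0 0 -1" --pt "0 0 0.015 0 0 0 -1" --pt "0 0 0.02 0 0 0 -1" --pt "0 0 0.02 0 0 0 -1"

```text
t: 7.33
position: [0.532, -0.2277, 0.0501]
orientation: [0.175, 0.984, -0.0, 0.0]
ft_force: [-1.1, -0.0, 5.4]
finger_gap: -0.0003
grip_force: 2.3
```

jog_arm --pt "0 0 0.003 0 0 0 -1" --pt "0 0 0.003 0 0 0 -1" --pt "0 0 0.003 0 0 0 -1" --pt "0 0 -0.02 0 0 0 -1" --pt "0 0 -0.04 0 0 0 -1" --pt "0 0 -0.1 0 0 0 -1" --pt "0 0 -0.25 0 0 0 -1" --pt "0 0 -0.45 0 0 0 -1" --pt "0 0 -0.65 0 0 0 -1" --pt "0 0 -0.8 0 0 0 -1" --pt "0 0 -0.9 0 0 0 -1" --pt "0 0 -0.9 0 0 0 -1"

```text
t: 8.33
position: [0.5336, -0.2285, 0.2353]
orientation: [0.175, 0.984, -0.001, 0.004]
ft_force: [0.4, 0.2, -0.7]
finger_gap: -0.0002
grip_force: 0.0
```

jog_arm --pt "0.15 0 0 0 0 0 -1" --pt "0.3 0 0 0 0 0 -1" --pt "0.45 0 0 0 0 0 -1" --pt "0.6 0 0 0 0 0 -1" --pt "0.7 0 0 0 0 0 -1" --pt "0.7 0 0 0 0 0 -1" --pt "0.7 0 0 0 0 0 -1" --pt "0.7 0 0 0 0 0 -1" --pt "0.7 0 0 0 0 0 -1"

```text
t: 9.08
position: [0.4012, -0.1795, 0.2298]
orientation: [0.175, 0.984, 0.0, -0.0]
ft_force: [0.1, -0.3, -0.5]
finger_gap: 0.0
grip_force: 0.0
```

```bash
python3 - <<'E'
from h import *
o=r.get_obs(); print(o["position"],o["ft_force"])
c=imaging.capture("scene"); P=cloud(c)
for k,X in dict(A=(.5949,.1423,.057),B=(.5726,.0143,.057),C=(.5503,-.1138,.049),S=(.5306,-.2271,.057)).items():
    u,v=proj(c,X).round().astype(int); print(k,np.median(P[v-2:v+3,u-2:u+3,2]).round(4))
cv2.imwrite("pics/end.png",cv2.resize(c["pixels"][:,:,::-1],(784,588)))
E
```

```text
[ 0.40119647 -0.17953758  0.22975022] [ 0.10995657 -0.30316651 -0.48111406]
A 0.0558
B 0.0557
C 0.0485
S 0.0582
```

View pics/end.png

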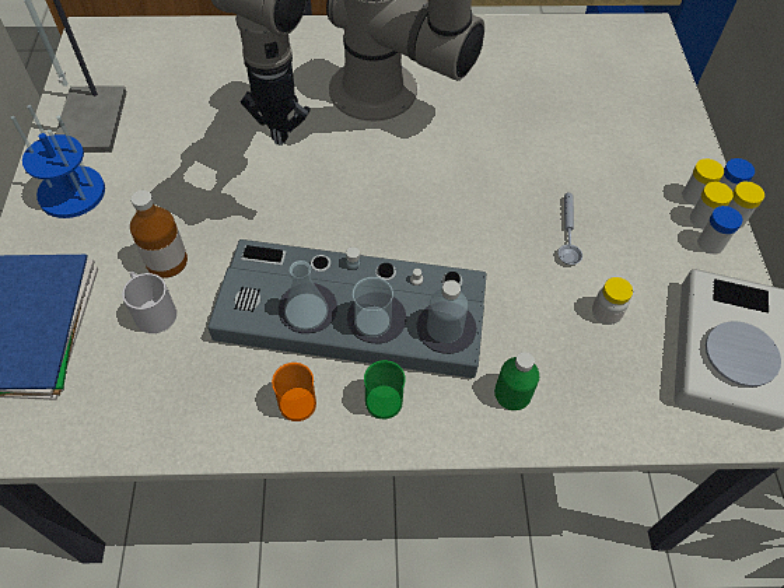

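The picture shows key C down at (320,263), the bar back up at (263,254), everything else standing where it was, and the hand clear at (280,130).

```bash
python3 -c "
from station import job
print(job.close_job())"
```

```text
the job is handed in; nothing more can be done
None
```

The job is handed in: key C, in front of the conical flask, is down; the start bar was pressed fully and sprang back; nothing else was moved and the hand is drawn back clear. The hand-in returned no verdict.

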